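Ready the kitchen scale

TASK

Get the kitchen scale ready to weigh with the cup standing on it, by touch alone and in this order: push the raised near end of the wide rocker all the way down (power), then the raised near end of the narrow rocker all the way down (units), and last press the round key well in and let it spring back (zero). Press lightly, with the fingertips; grasp and lift nothing, and leave the cup, the spice jar and the matchbox where they stand.

Things in the scene. Friction and masses are not known exactly. Their poses are not given: they have to be found in the camera images.
- scale: grey bench kitchen scale, 236 (x) x 270 (y) x 36 mm, fixed; origin under its centre, x away from the robot, y left. On top: a steel weighing plate (128 x 210 mm, top at 46 mm, centre x = +29 mm), a display pod at the back (top at 64 mm) and in front a row of three controls at x = -76 mm, y = -80, 0, +80 mm, turned as the scale is; which control is where varies
- upper_left: the wall cabinet above the back of the worktop, fixed, not to be touched: front face at x = 0.57 m from the robot base, door knobs out to x = 0.54 m, underside 0.48 m above the worktop. Straight above the controls there is little room for a wrist and forearm: stay low and lean the hand so that the wrist is nearer the robot than the fingertips
- wide_rocker_spot (a point): the spot to press on the wide rocker: in the middle of the top of its raised near half, 22 mm nearer the robot than its pivot; moves with the rocker. The rocker is white, 42 mm wide (y), 60 mm long (x), a shallow V seen from the side. Off: the spot is about 53 mm above the worktop on a face that slopes by 0.24 rad; on: the face is level and 48 mm above the worktop
- wide_rocker (a joint): hinge of the wide rocker (power); its near half (towards the robot) stands up at 0 rad = off (it may start up to 0.03 rad pressed in) and goes down to lie level at 0.24 rad = on, the end stop. It has no spring: it stays where it is left, and about 2 N at the spot moves it
- narrow_rocker_spot (a point): the spot to press on the narrow rocker: as on the wide one, same length and heights, but the rocker is only 18 mm wide; the black frame round either rocker is 12 mm wider than the rocker and its top is 40 mm above the worktop, 8 mm below the pressed face
- narrow_rocker (a joint): hinge of the narrow rocker (units); its near half (towards the robot) stands up at 0 rad = off (it may start up to 0.03 rad pressed in) and goes down to lie level at 0.24 rad = on, the end stop. It has no spring: it stays where it is left, and about 2 N at the spot moves it
- round_key_top (a point): centre of the top face of the round white push key, 36 mm in diameter, at 52.5 mm above the worktop when released; moves with the key
- round_key (a joint): travel of the round key: 0 released, 0.006 m fully in; a spring returns it (0.2 N at the start, 3.8 N at half travel, 7.4 N fully in)
- wide_switch: the fixed frame of the wide rocker with the rocker in it; origin under its centre on the scale's body, at z = 36 mm above the worktop
- narrow_switch: the fixed frame of the narrow rocker with the rocker in it; origin likewise
- key_unit: the fixed frame of the round key with the key in it; origin likewise
- teacup: white teacup with blue sprigs, 98 mm across, 122 mm with its handle, 60 mm high, loose on the weighing plate (rim about 106 mm above the worktop); origin at the centre of its underside
- spice_jar: glass spice jar with a green lid, 46 mm across and 106 mm high, loose on the worktop to the right of the scale; origin at the centre of its underside
- matchbox: matchbox, 37 x 56 x 16 mm, loose on the worktop to the left of the scale; origin at the centre of its underside
Mind the look-alikes: they are no part of the job. What is shaped like the matchbox but pink or yellow is not meant.

How it is judged:
On the way, in this order (a step that is already met when the one before it is completed fails the run):
1. the wide rocker is pushed on, the narrow one still off (value of joint wide_rocker above 0.17 rad and value of joint narrow_rocker below 0.1 rad), for 0.1 s.
2. the narrow rocker is pushed on too (value of joint each of wide_rocker, narrow_rocker above 0.17 rad), for 0.1 s.
3. with both on, the round key is pressed in at least half-way (all of step 2 and value of joint round_key above 0.003 m), for 0.05 s.
At the end, for the whole second after the job is handed in: Both rockers are on (over 0.17 of 0.24 rad), the round key has sprung back (less than 1 mm in), and the cup, spice jar and matchbox stand upright and at rest within 12 mm of where they were (all of step 2 and value of joint round_key below 0.001 m and distance of each of teacup, spice_jar, matchbox from where it was at the start of the episode below 0.012 m and angle between each of teacup, spice_jar, matchbox's own z axis and vertical below 0.1 rad and linear speed of each of teacup, spice_jar, matchbox below 0.02 m/s); the robot touches nothing.
It fails at once if the narrow rocker is pushed over while the wide one is not on (value of joint narrow_rocker above 0.1 rad and value of joint wide_rocker below 0.15 rad).
It fails at once if the round key is pressed before both rockers are on (value of joint round_key above 0.002 m and value of joint any of wide_rocker, narrow_rocker below 0.15 rad).
It fails at once if a control or the scale is pushed with more than 30 N (contact force between any of the arm, the fingers and wide_switch above 30 N or contact force between any of the arm, the fingers and narrow_switch above 30 N or contact force between any of the arm, the fingers and key_unit above 30 N or contact force between any of the arm, the fingers and scale above 30 N).
It fails at once if the cup, spice jar or matchbox is shifted by over 12 mm, lifted or tipped (distance of any of teacup, spice_jar, matchbox from where it was at the start of the episode above 0.012 m or angle between any of teacup, spice_jar, matchbox's own z axis and vertical above 0.2 rad).
It also fails if it takes over 48 s, if anything falls off the work surface, if the arm or the gripper's body presses on something with over 40 N, if the wrist force passes 120 N, or if a joint passes its speed limit or range.

ROBOT

A 6-joint arm with a two-finger parallel gripper is mounted at the origin on a cart in front of the work surface, level with it; the furniture and walls round the work are solid. World frame = base frame: x ahead of the robot, y to its left, z up, the work surface at z = 0. Lengths are in m, angles in rad, forces in N, time in s.
With the tool pointing down it reaches from about 0.25 to 0.775 m from the base axis. Payload 8.9 kg.
Tool frame: the origin (TCP) lies at the very end of the fingers, on their centre line; the grasp point (between the pads) lies 19 mm behind it; z points along the fingers, y is the direction in which the jaws open and shut (so a half turn about z gives the same grasp; the last joint's range is limited). The gripper opens to 85 mm and grips with 20 to 120 N. Pads are 22 mm wide; open, the fingers measure 114 mm over their backs; the gripper's body (76 mm by 85 mm) begins 54 mm behind the grasp point. The pads swing forward as they close: fully open they stand 13 mm farther back than shut.
Start: joints at [-1.243, 0.291, -0.153, 1.127, 0, 1.431], TCP at [0.236, -0.469, 0.231] pointing down, gripper open.
Joint ranges: [-2.52, 2.52], [-0.91, 1.74], [-1.3, 1.37], [-1.96, 2.02], [-1.52, 1.47], [-3.14, 3.14]. Speed limits (rad/s): [2.22, 2.22, 2.79, 3.14, 3.14, 3.14].

INTERFACE

Orientations are given as a unit quaternion [w, x, y, z].
In Python, from cell import ctrl, eyes gives the robot as it stands.
- The arm moves only by the tool step_arm, never from a script. Its argument "plan" is one flat list of numbers, 7 for each row, row after row: the shift along the tool's x, y, z in mm, then the turn, a rotation vector about the tool's x, y, z in rad, then the opening in per cent of the stroke, from 0 (shut) to 100 (fully open). A call has 1 to 8 rows; each row shifts and turns the commanded pose from where the row before left it, along the tool's axes as they then stand; what a row does not reach is not made up. A row lasts 1/12 s, in which the tool goes at most 41.7 mm and 7.16 degrees, less where a joint would pass 70% of its speed; a pose out of reach is approached as far as the arm can. A call is refused whole if a number of a shift passes 41.7 or a number of a turn 0.125, either way. A call with a gripper value outside its range is refused whole. The fingers move at their own pace and stop on an object; "squeeze" is the grip in N (left out, the last holds). Time passes only in rows, so rows that do not move let the fingers close. It gives the time, the measured TCP pose, the force and the opening at its end, in the units of the state.
- ctrl.state(): the state, without advancing time (a new reading comes with each control period).
- eyes.camera(name): name is "scene" or "top" or "wrist"; returns a dict with "frame" (400x640x3 uint8, red, green, blue), "depth" (400x640 float32, m along the optical axis (not along the pixel's ray), 0 where there is no reading), "vertical_fov" (degrees; the focal length in pixels is half the picture's height over the tangent of half this angle, whatever the lens; pixels are square), "cx", "cy" (the principal point, pixels), "T" (4x4, takes a point from camera to world coordinates). Camera axes: x right, y down, z forward; pixel columns grow to the right and rows downward; lengths in m; the calibration is good to about 2 mm. A picture is of the moment at which its call begins.
- ctrl.close_job(): hands the job in, once; it reports no verdict.
The state is a dict: "t": time; "qpos": joint angles; "qvel": joint speeds; "tau": joint torques, N m; "tcp_pos": TCP position; "orientation": TCP orientation; "wrist_force": force on the tool from outside, world axes, zero at the start; "moment": the same for the moment, N m; "width": opening from 0.0 (shut) to 1.0 (fully open).
Only numpy, scipy, OpenCV 4.12 (cv2) and the standard library are available. Lean on these libraries where they do the work, as an engineer would, in place of code of your own. Each camera call takes 0.05 s, during which the arm holds its last target.

## Working session

There is one attempt and no reset: what is moved stays moved. The work goes in short steps, Python scripts to look and compute and a tool call to move; the robot and the scene stay as the last step left them, time stands still between calls to the robot, and variables do not carry over. Pictures are saved under pics/ and viewed, and the job is handed in when it is done.

Besides the shell and the picture viewer there is one more tool, called after ">>>" as a command line: name --argument value ..., lists and objects as JSON in quotes. step_arm: Moves the arm, as the interface text tells. Its arguments: {"type":"object","properties":{"plan":{"type":"array"},"squeeze":{"type":"number"}},"required":["plan"]}

```bash
ls; mkdir -p pics; python3 - <<'E'
from cell import ctrl, eyes
import cv2, numpy as np
s=ctrl.state(); print({k:np.round(v,3) for k,v in s.items()})
for n in ("scene","top","wrist"):
    c=eyes.camera(n); cv2.imwrite(f"pics/{n}0.png",c["frame"][...,::-1]); np.savez(f"pics/{n}0.npz",**c)
    print(n,c["vertical_fov"],c["cx"],c["cy"],np.round(c["T"],3).tolist())
E
```

```text
pics
{'t': np.float64(0.0), 'qpos': array([-1.243,  0.291, -0.154,  1.127, -0.   ,  1.431]), 'qvel': array([-0.001,  0.001, -0.   ,  0.001, -0.002, -0.001]), 'tau': array([ 3.0000e-03, -5.3715e+01,  3.3137e+01,  1.6000e-02, -0.0000e+00,
        0.0000e+00]), 'tcp_pos': array([ 0.236, -0.468,  0.231]), 'orientation': array([-0.001,  0.973,  0.231, -0.   ]), 'wrist_force': array([ 0.938, -0.202,  0.557]), 'moment': array([-0.01 ,  0.031,  0.002]), 'width': np.float64(0.999)}
scene 46.81433446745825 313.1576898739266 203.90837971649282 [[-0.642, -0.361, 0.676, -0.385], [-0.767, 0.323, -0.555, 0.758], [-0.018, -0.875, -0.485, 0.903], [0.0, 0.0, 0.0, 1.0]]
top 45.584124710535576 321.80794408370906 202.27737511836807 [[0.024, -0.989, 0.143, 0.247], [-1.0, -0.025, -0.009, 0.038], [0.012, -0.143, -0.99, 1.912], [0.0, 0.0, 0.0, 1.0]]
wrist 67.40597289535305 322.6023323976928 200.92226951429316 [[0.45, -0.857, -0.249, 0.301], [-0.893, -0.433, -0.125, -0.437], [-0.001, 0.279, -0.96, 0.374], [0.0, 0.0, 0.0, 1.0]]
```

View pics/scene0.png

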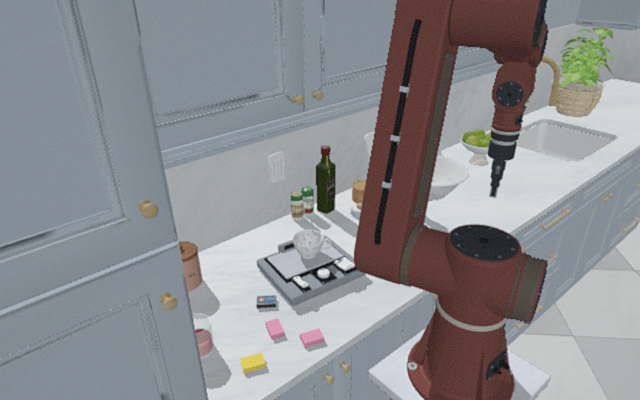

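View pics/top0.png

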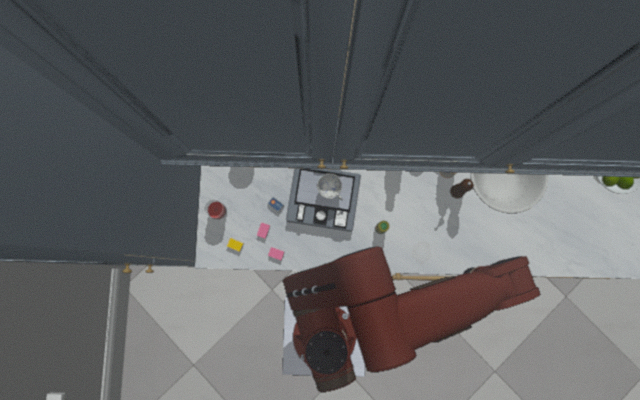

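View pics/wrist0.png

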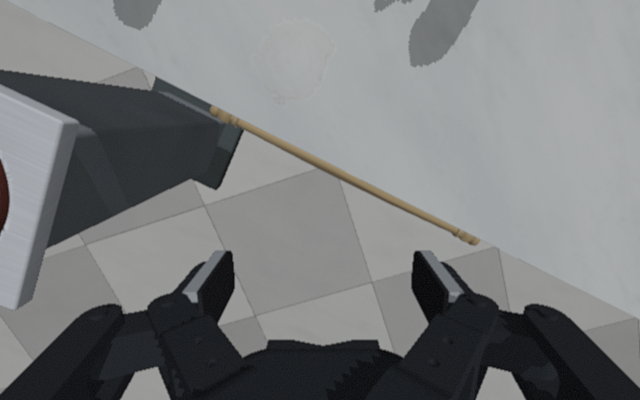

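The scene image has the scale at (312,268), with controls near (301,283), (323,273) and (344,265). The top image shows them at (300,213), (321,215) and (341,218). Look-alikes are two pink boxes and one yellow one in front-left, and the matchbox is at (275,205). I'll enlarge the crops next.

```bash
cat > h.py <<'E'
import numpy as np, cv2
def load(n): return dict(np.load(f"pics/{n}.npz"))
def f(c): return 200/np.tan(np.radians(float(c["vertical_fov"]))/2)
def px(c,u,v,z=None):
    """pixel -> world; with z: intersect plane, else depth"""
    d=np.array([(u-c["cx"])/f(c),(v-c["cy"])/f(c),1.]); R=c["T"][:3,:3]; o=c["T"][:3,3]; w=R@d
    k=(z-o[2])/w[2] if z is not None else c["depth"][int(round(v)),int(round(u))]
    return o+k*w
def proj(c,p):
    q=np.linalg.inv(c["T"])@np.r_[p,1]; return np.array([c["cx"]+f(c)*q[0]/q[2],c["cy"]+f(c)*q[1]/q[2]])
def crop(c,x0,y0,x1,y1,s,fn):
    cv2.imwrite(fn,cv2.resize(c["frame"][y0:y1,x0:x1,::-1],None,fx=s,fy=s,interpolation=cv2.INTER_CUBIC))
E
python3 - <<'E'
from h import *
c=load("top0"); crop(c,260,160,400,255,5,"pics/topc.png")
c=load("scene0"); crop(c,245,215,385,310,5,"pics/scenec.png")
E
```

```text
(no output)
```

View pics/topc.png

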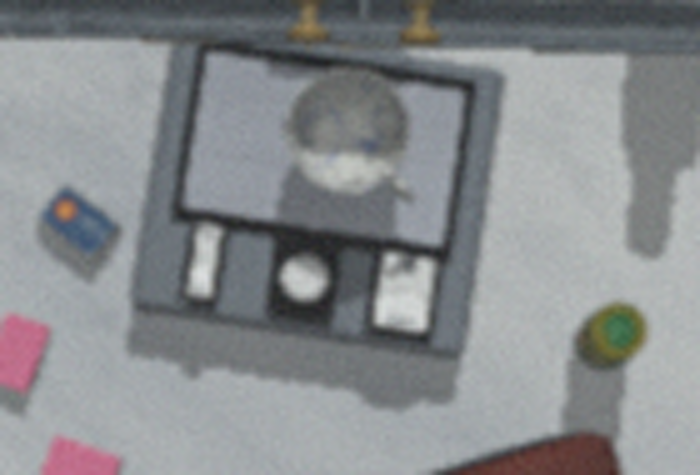

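View pics/scenec.png

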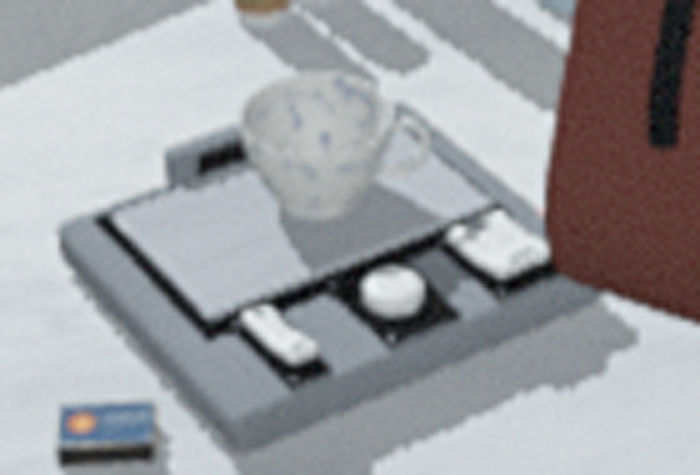

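The top crop shows the narrow rocker on the left at about (203,262), the round key in the middle at (305,277) and the wide rocker on the right at (403,292). The cup is on the plate, with its handle towards the right/near side. Next I'll measure the pose.

```bash
python3 - <<'E'
from h import *
t=load("top0"); s=load("scene0")
def T(u,v,z): return px(t,260+(u-2)/5,160+(v-2)/5,z)
def S(u,v,z): return px(s,245+(u-2)/5,215+(v-2)/5,z)
pr=lambda n,p:print(n,np.round(p,4))
for n,u,v in(("FL",133,305),("FR",460,353),("BL",174,43),("BR",504,75)): pr("top "+n,T(u,v,.036))
pr("S FL",S(237,425,.036)); pr("S BL",S(62,235,.036))
pr("T key",T(305,277,.0525)); pr("S key",S(392,290,.0525))
pr("T nar",T(203,262,.048)); pr("T wide",T(405,292,.048))
pr("S nar",S(278,335,.048)); pr("S wide",S(500,245,.048))
pr("S key depth",px(s,245+392/5,215+288/5)); pr("T key depth",px(t,321,215))
# full resolution fit of scale yaw
a=T(133,305,.036);b=T(460,353,.036); d=a-b; print("yaw front",np.arctan2(-d[0],d[1]),np.linalg.norm(d))
a=T(133,305,.036);b=T(174,43,.036); d=b-a; print("yaw left",np.arctan2(d[1],d[0]),np.linalg.norm(d))
a=S(237,425,.036);b=S(62,235,.036); d=b-a; print("yaw left S",np.arctan2(d[1],d[0]),np.linalg.norm(d))
# plate from depth in top
pr("cup rim T",T(350,125,.106)); pr("jar T",T(621,328,.106)); pr("matchbox",T(83,222,.016))
E
```

```text
top FL [0.4414 0.161  0.036 ]
top FR [ 0.4097 -0.0985  0.036 ]
top BL [0.6538 0.1353 0.036 ]
top BR [ 0.6345 -0.1306  0.036 ]
S FL [0.4373 0.1684 0.036 ]
S BL [0.654  0.1414 0.036 ]
T key [0.4652 0.0255 0.0525]
S key [0.4568 0.0354 0.0525]
T nar [0.4756 0.1062 0.048 ]
T wide [ 0.4558 -0.0536  0.048 ]
S nar [0.4729 0.11   0.048 ]
S wide [ 0.4513 -0.0482  0.048 ]
S key depth [0.4579 0.0329 0.0506]
T key depth [0.4647 0.024  0.0564]
yaw front -0.12130726262162982 0.26141054860408375
yaw left -0.12014833301348042 0.21396936110773518
yaw left S -0.12384995008852928 0.21841640676071125
cup rim T [ 0.5777 -0.0059  0.106 ]
jar T [ 0.4258 -0.216   0.106 ]
matchbox [0.5094 0.2047 0.016 ]
```

Top and scene agree on yaw, about -0.121 rad, and on the layout from left to right: narrow, key, wide. They differ by about 8 mm in position, so I'll refine it with the wrist camera. I'll write a row planner and move to a viewing pose.

```bash
cat > plan.py <<'E'
import sys, numpy as np
from scipy.spatial.transform import Rotation as R, Slerp
def ori(yaw,L):
    c,s=np.cos(yaw),np.sin(yaw); Z=R.from_euler('z',yaw)
    M=np.array([[np.cos(L),0,np.sin(L)],[0,-1,0],[np.sin(L),0,-np.cos(L)]])
    return Z*R.from_matrix(M)
def rq(q): return R.from_quat([q[1],q[2],q[3],q[0]])
def rows(p0,r0,p1,r1,n,g):
    p,r=np.array(p0,float),r0; out=[]
    sl=Slerp([0,1],R.concatenate([r0,r1]))
    for i in range(1,n+1):
        pt=p0+(p1-p0)*i/n; rt=sl(i/n)
        d=np.round(r.inv().apply(pt-p)*1000,1); v=np.round((r.inv()*rt).as_rotvec(),3)
        out.append([*d,*v,g]); p=p+r.apply(d/1000); r=r*R.from_rotvec(v)
    return out,p,r
def go(p1,yaw,L,n,g=0):
    from cell import ctrl
    s=ctrl.state(); p0=np.array(s["tcp_pos"]); r0=rq(s["orientation"])
    o,p,r=rows(p0,r0,np.array(p1),ori(yaw,L),n,g)
    for i in range(0,n,8): print([float(x) for w in o[i:i+8] for x in w])
    print("end",np.round(p,4))
E
python3 -c "
from plan import *
go([.38,.03,.20],-.121,.3,24)"
```

```text
[14.7, -15.9, 1.3, -0.004, 0.012, 0.024, 0.0, 14.3, -16.2, 1.4, -0.003, 0.012, 0.025, 0.0, 13.9, -16.5, 1.6, -0.004, 0.012, 0.024, 0.0, 13.4, -16.9, 1.6, -0.004, 0.013, 0.024, 0.0, 13.0, -17.2, 1.7, -0.004, 0.012, 0.024, 0.0, 12.6, -17.6, 1.8, -0.003, 0.012, 0.025, 0.0, 12.1, -17.8, 1.9, -0.004, 0.012, 0.024, 0.0, 11.7, -18.2, 2.0, -0.004, 0.012, 0.024, 0.0]
[11.2, -18.4, 2.1, -0.003, 0.012, 0.025, 0.0, 10.7, -18.7, 2.1, -0.004, 0.012, 0.024, 0.0, 10.2, -19.0, 2.2, -0.004, 0.013, 0.024, 0.0, 9.8, -19.2, 2.2, -0.004, 0.012, 0.025, 0.0, 9.2, -19.4, 2.3, -0.003, 0.012, 0.024, 0.0, 8.8, -19.7, 2.3, -0.004, 0.012, 0.024, 0.0, 8.2, -19.9, 2.3, -0.004, 0.012, 0.024, 0.0, 7.7, -20.1, 2.4, -0.003, 0.012, 0.025, 0.0]
[7.2, -20.3, 2.4, -0.004, 0.012, 0.024, 0.0, 6.7, -20.5, 2.3, -0.004, 0.013, 0.024, 0.0, 6.1, -20.6, 2.4, -0.004, 0.012, 0.025, 0.0, 5.6, -20.8, 2.4, -0.003, 0.012, 0.024, 0.0, 5.1, -20.9, 2.4, -0.004, 0.012, 0.024, 0.0, 4.6, -21.0, 2.3, -0.004, 0.012, 0.025, 0.0, 3.9, -21.2, 2.3, -0.003, 0.012, 0.024, 0.0, 3.5, -21.3, 2.3, -0.004, 0.012, 0.024, 0.0]
end [0.38 0.03 0.2 ]
```

>>> step_arm --plan '[13,-17,1.5,-0.004,0.012,0.024,0,13,-17,1.5,-0.004,0.012,0.024,0,13,-17,1.5,-0.004,0.012,0.024,0,13,-17,1.5,-0.004,0.012,0.024,0,13,-17,1.5,-0.004,0.012,0.024,0,13,-17,1.5,-0.004,0.012,0.024,0,13,-17,1.5,-0.004,0.012,0.024,0,13,-17,1.5,-0.004,0.012,0.024,0]' --squeeze 20

```text
t: 0.82
tcp_pos: [0.2824, -0.3028, 0.222]
orientation: [0.004, 0.989, 0.136, 0.051]
wrist_force: [0.2, -0.1, 0.4]
width: -0.002
```

>>> step_arm --plan '[9.5,-19,2,-0.004,0.012,0.024,0,9.5,-19,2,-0.004,0.012,0.024,0,9.5,-19,2,-0.004,0.012,0.024,0,9.5,-19,2,-0.004,0.012,0.024,0,9.5,-19,2,-0.004,0.012,0.024,0,9.5,-19,2,-0.004,0.012,0.024,0,9.5,-19,2,-0.004,0.012,0.024,0,9.5,-19,2,-0.004,0.012,0.024,0]'

```text
t: 1.48
tcp_pos: [0.3299, -0.1396, 0.2131]
orientation: [0.009, 0.994, 0.04, 0.1]
wrist_force: [-0.5, -0.2, -1.0]
width: 0.001
```

>>> step_arm --plan '[5,-21,2.5,-0.004,0.012,0.024,0,5,-21,2.5,-0.004,0.012,0.024,0,5,-21,2.5,-0.004,0.012,0.024,0,5,-21,2.5,-0.004,0.012,0.024,0,5,-21,2.5,-0.004,0.012,0.024,0,5,-21,2.5,-0.004,0.012,0.024,0,5,-21,2.5,-0.004,0.012,0.024,0,0,0,0,0,0,0,0]'

```text
t: 2.15
tcp_pos: [0.367, 0.0092, 0.2011]
orientation: [0.012, 0.989, -0.043, 0.143]
wrist_force: [-0.6, -0.4, 0.1]
width: -0.001
```

```bash
cat > snap.py <<'E'
import sys,cv2,numpy as np
from cell import ctrl,eyes
for a in sys.argv[2:]:
    c=eyes.camera(a); n=a+sys.argv[1]; np.savez(f"pics/{n}.npz",**c); cv2.imwrite(f"pics/{n}.png",c["frame"][...,::-1])
s=ctrl.state(); print({k:np.round(s[k],4).tolist() for k in("t","qpos","tcp_pos","orientation","wrist_force","width")})
E
python3 snap.py 1 wrist top scene
```

```text
{'t': 2.3, 'qpos': [-0.2005, -0.2367, -0.8326, 0.6888, 0.0192, 3.0312], 'tcp_pos': [0.3669, 0.0062, 0.2013], 'orientation': [0.0127, 0.9888, -0.0432, 0.1423], 'wrist_force': [-0.3172, -0.1159, 0.6085], 'width': 0.0016}
```

View pics/wrist1.png

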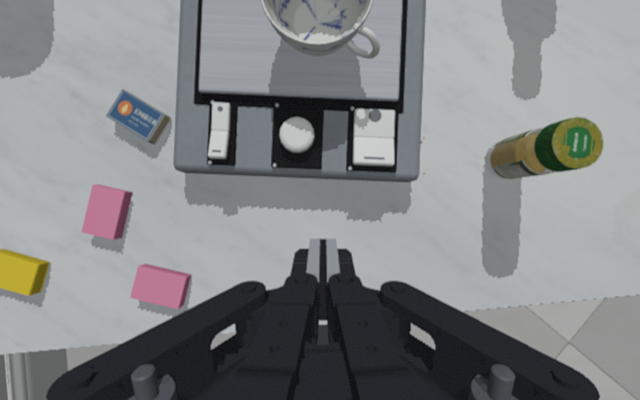

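View pics/scene1.png

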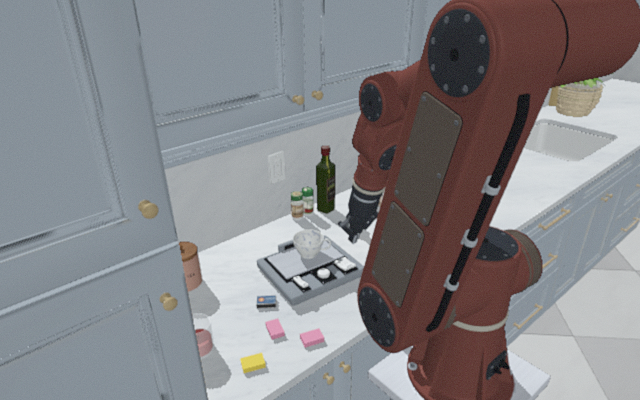

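The wrist picture shows the narrow rocker at (219,130), the key at (297,135) and the wide rocker at (374,138). The matchbox is at (138,116). The pink and yellow boxes are at (107,212), (161,286) and (20,271), and the jar is at (570,145). The scene picture shows the arm clear of the cabinet. Joint 6 is at 3.03, close to its limit, so I'll use a tool yaw of about +0.2. I'll measure from an enlarged crop.

```bash
python3 - <<'E'
from h import *
c=load("wrist1"); crop(c,165,80,435,190,2.9,"pics/w1c.png")
crop(c,270,220,375,300,6,"pics/w1tip.png")
c=load("top1"); crop(c,260,160,400,255,5,"pics/topc1.png")
E
```

```text
(no output)
```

View pics/w1c.png

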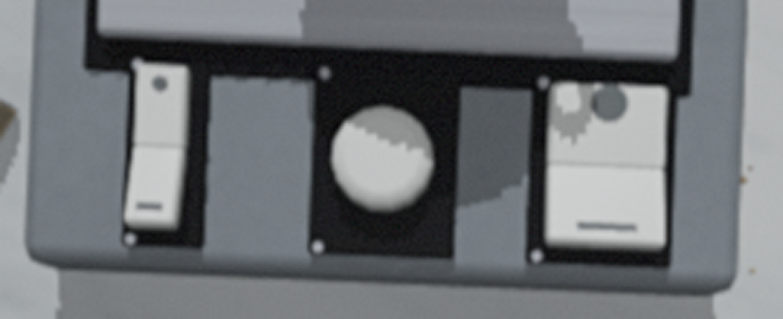

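View pics/w1tip.png

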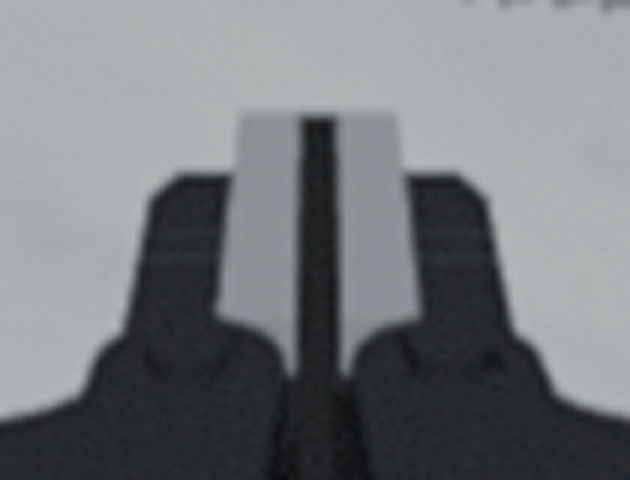

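```bash
cat >> h.py <<'E'
def W1(c,u,v,z,x0=165,y0=80,s=2.9): return px(c,x0+(u+.5)/s-.5,y0+(v+.5)/s-.5,z)
E
python3 - <<'E'
from h import *
c=load("wrist1"); W=lambda *a:W1(c,*a)
pr=lambda n,p:print(n,np.round(p,4))
k=W(382,157,.0525); n=W(159,146,.048); w=W(607,165,.048)
pr("key",k);pr("nar pivot",n);pr("wide pivot",w)
print(np.linalg.norm(n-k),np.linalg.norm(k-w),np.linalg.norm((n-w)))
d=(n-w); yaw=np.arctan2(-d[0],d[1]); print("yaw",yaw)
pr("nar spot",W(153,190,.053)); pr("wide spot",W(607,205,.053))
pr("wide near end",W(607,236,.055)); pr("nar near end", W(152,222,.055))
ex=np.array([np.cos(-.121),np.sin(-.121),0])
for nm,p in(("n",n),("w",w)): pr(nm+" spot from pivot",p-.022*ex)
for nm,u,v in(("FL",28,262),("FR",737,290)): pr(nm,W(u,v,.036))
for u,v in ((382,157),(607,205),(607,230),(153,190)):
  pr("depth",px(c,165+u/2.9,80+v/2.9))
# all three fit: key pos avg
m=(n+w+k)/3; pr("mean row centre",m)
E
```

```text
key [0.4673 0.0256 0.0525]
nar pivot [0.4791 0.1045 0.048 ]
wide pivot [ 0.4587 -0.054   0.048 ]
0.07984022858057868 0.08021422932291468 0.15977052023961752
yaw -0.12783767875186172
nar spot [0.4625 0.1063 0.053 ]
wide spot [ 0.4436 -0.0517  0.053 ]
wide near end [ 0.4325 -0.0504  0.055 ]
nar near end [0.451 0.107 0.055]
n spot from pivot [0.4572 0.1071 0.048 ]
w spot from pivot [ 0.4369 -0.0513  0.048 ]
FL [0.4437 0.1598 0.036 ]
FR [ 0.4106 -0.1006  0.036 ]
depth [0.4671 0.0253 0.0521]
depth [ 0.4434 -0.0521  0.0525]
depth [ 0.4346 -0.0513  0.0526]
depth [0.4623 0.1062 0.0525]
mean row centre [0.4684 0.0254 0.0495]
```

The measurement checks out: 79.8 and 80.2 mm between controls against 80 mm given, and the key's depth height is 52.1 mm. Wide spot (0.437,-0.051), narrow spot (0.457,0.107), key (0.467,0.0255).

In that picture, these could be confused:
- **Wide rocker:** (374,138), for the first press.
- **Narrow rocker:** (219,130).
- **Key:** (297,135).

The close crop confirms the wide rocker is the right-hand one, with its near half raised towards the robot.

```bash
python3 -c "
from plan import *
go([.446,-.050,.10],.2,.6,12)"
```

```text
[4.3, 4.0, 10.1, 0.011, 0.026, -0.021, 0.0, 4.0, 4.1, 10.2, 0.012, 0.026, -0.022, 0.0, 3.5, 4.4, 10.2, 0.011, 0.026, -0.021, 0.0, 3.3, 4.6, 10.3, 0.011, 0.026, -0.022, 0.0, 2.8, 4.7, 10.3, 0.012, 0.027, -0.021, 0.0, 2.5, 4.9, 10.3, 0.011, 0.026, -0.021, 0.0, 2.1, 5.1, 10.3, 0.011, 0.026, -0.022, 0.0, 1.7, 5.2, 10.4, 0.012, 0.026, -0.021, 0.0]
[1.4, 5.4, 10.2, 0.011, 0.026, -0.022, 0.0, 1.0, 5.6, 10.3, 0.011, 0.026, -0.021, 0.0, 0.5, 5.6, 10.2, 0.012, 0.026, -0.021, 0.0, 0.2, 5.8, 10.2, 0.011, 0.026, -0.022, 0.0]
end [ 0.446 -0.05   0.1  ]
```

>>> step_arm --plan '[4,4,10,0.011,0.026,-0.022,0,4,4,10,0.011,0.026,-0.022,0,3.5,4.5,10,0.011,0.026,-0.022,0,3.5,4.5,10,0.011,0.026,-0.022,0,3,4.5,10,0.011,0.026,-0.022,0,2.5,5,10,0.011,0.026,-0.022,0,2,5,10,0.011,0.026,-0.022,0,1.5,5,10,0.011,0.026,-0.022,0]'

```text
t: 2.97
tcp_pos: [0.419, -0.0327, 0.1356]
orientation: [-0.013, 0.968, 0.05, 0.245]
wrist_force: [-0.2, -0.4, 0.9]
width: -0.001
```

>>> step_arm --plan '[1.5,5.5,10,0.011,0.026,-0.022,0,1,5.5,10,0.011,0.026,-0.022,0,0.5,5.5,10,0.011,0.026,-0.022,0,0,0,0,0,0,0,0,0,0,0,0,0,0,0]'

```text
t: 3.38
tcp_pos: [0.4375, -0.0462, 0.1105]
orientation: [-0.024, 0.956, 0.084, 0.28]
wrist_force: [-0.7, -0.2, -0.6]
width: -0.0
```

```bash
python3 snap.py 2 wrist scene
python3 -c "
from plan import *
go([.446,-.050,.075],.2,.6,4)"
```

```text
{'t': 3.4833, 'qpos': [-0.5446, -0.029, -1.1278, 0.0201, 0.3633, 2.5037], 'tcp_pos': [0.4381, -0.0456, 0.1114], 'orientation': [-0.0233, 0.9556, 0.0851, 0.281], 'wrist_force': [0.1269, -0.319, 0.7686], 'width': 0.0029}
[-3.5, 1.4, 8.6, 0.004, 0.007, -0.004, 0.0, -3.5, 1.4, 8.6, 0.004, 0.007, -0.005, 0.0, -3.6, 1.5, 8.5, 0.004, 0.007, -0.004, 0.0, -3.7, 1.4, 8.5, 0.004, 0.007, -0.005, 0.0]
end [ 0.4459 -0.05    0.075 ]
```

View pics/wrist2.png

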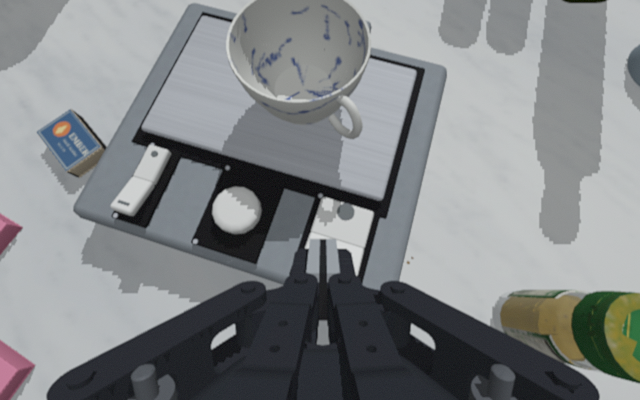

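View pics/scene2.png

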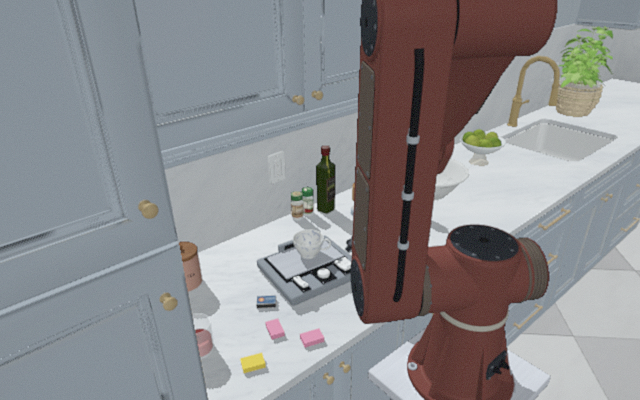

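The fingertips at (323,240) line up with the wide rocker at (340,225), and everything around them is clear. I'll descend to about 10 mm above it.

>>> step_arm --plan '[-3.5,1.5,8.5,0.004,0.007,-0.005,0,-3.5,1.5,8.5,0.004,0.007,-0.005,0,-3.5,1.5,8.5,0.004,0.007,-0.005,0,-3.5,1.5,8.5,0.004,0.007,-0.005,0,0,0,0,0,0,0,0,0,0,0,0,0,0,0]'

```text
t: 3.98
tcp_pos: [0.4462, -0.0494, 0.0752]
orientation: [-0.03, 0.95, 0.097, 0.294]
wrist_force: [0.0, -0.7, -0.5]
width: -0.002
```

```bash
python3 snap.py 3 wrist
python3 - <<'E'
from h import *
from plan import *
from cell import ctrl
c=load("wrist3"); crop(c,260,170,460,310,4,"pics/w3c.png")
s=ctrl.state(); r=rq(s["orientation"]); print(r.as_matrix().round(3)); p=np.array(s["tcp_pos"])
for k in (-11,11): print("edge",np.round(p+r.apply([k/1000,0,0]),4))
print("1mm down in tool", r.inv().apply([0,0,-1]).round(3))
E
```

```text
{'t': 4.0333, 'qpos': [-0.5752, 0.1091, -1.1844, -0.1765, 0.4075, 2.4574], 'tcp_pos': [0.4464, -0.0495, 0.0755], 'orientation': [-0.0296, 0.9503, 0.0974, 0.2941], 'wrist_force': [-0.4907, 1.1237, 0.2401], 'width': 0.0039}
[[ 0.808  0.203  0.553]
 [ 0.168 -0.979  0.114]
 [ 0.565  0.001 -0.825]]
edge [ 0.4375 -0.0514  0.0693]
edge [ 0.4553 -0.0477  0.0818]
1mm down in tool [-0.565 -0.001  0.825]
```

View pics/w3c.png

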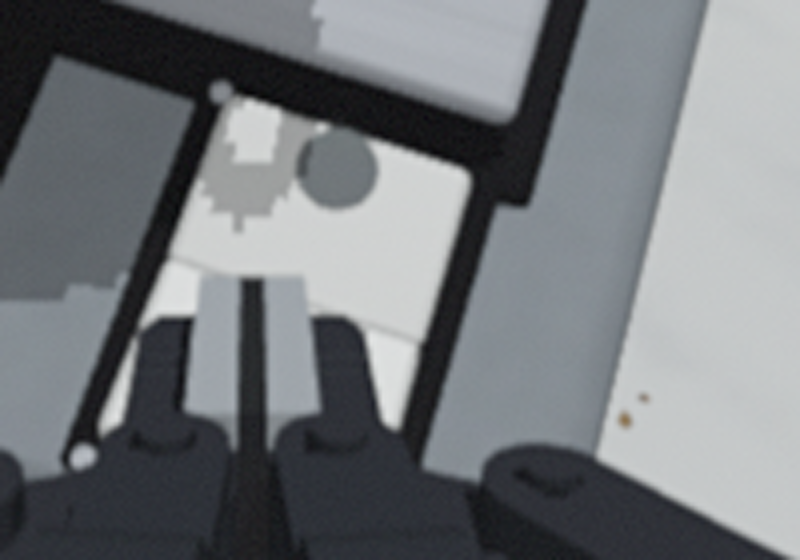

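The near edge of the tips is over the spot, at (0.4375,-0.0514), and about 16 mm above it. I'll lower straight down.

>>> step_arm --plan '[-1.7,0,2.5,0,0,0,0,-1.7,0,2.5,0,0,0,0,-1.7,0,2.5,0,0,0,0,-1.7,0,2.5,0,0,0,0,0,0,0,0,0,0,0]'

```text
t: 4.45
tcp_pos: [0.4462, -0.0494, 0.0624]
orientation: [-0.03, 0.95, 0.097, 0.294]
wrist_force: [0.1, -0.9, -0.2]
width: 0.004
```

>>> step_arm --plan '[-0.6,0,0.8,0,0,0,0,-0.6,0,0.8,0,0,0,0,-0.6,0,0.8,0,0,0,0,-0.6,0,0.8,0,0,0,0]'

```text
t: 4.78
tcp_pos: [0.4463, -0.0497, 0.0589]
orientation: [-0.03, 0.95, 0.097, 0.294]
wrist_force: [0.2, 0.5, -1.0]
width: -0.001
```

>>> step_arm --plan '[-0.6,0,0.8,0,0,0,0,-0.6,0,0.8,0,0,0,0,0,0,0,0,0,0,0]'

```text
t: 5.03
tcp_pos: [0.4461, -0.0496, 0.0568]
orientation: [-0.03, 0.95, 0.097, 0.294]
wrist_force: [-1.3, -0.1, 1.4]
width: -0.001
```

>>> step_arm --plan '[-0.6,0,0.8,0,0,0,0,-0.6,0,0.8,0,0,0,0,0,0,0,0,0,0,0]'

```text
t: 5.28
tcp_pos: [0.446, -0.0497, 0.0549]
orientation: [-0.03, 0.95, 0.097, 0.294]
wrist_force: [-1.3, 1.0, 1.3]
width: -0.002
```

>>> step_arm --plan '[-0.6,0,0.8,0,0,0,0,0,0,0,0,0,0,0]'

```text
t: 5.45
tcp_pos: [0.446, -0.0497, 0.0539]
orientation: [-0.03, 0.95, 0.097, 0.294]
wrist_force: [-0.6, -0.6, 2.6]
width: -0.003
```

```bash
python3 snap.py 4 wrist
python3 - <<'E'
from h import *
c=load("wrist4"); crop(c,260,170,460,310,4,"pics/w4c.png")
E
```

```text
{'t': 5.5, 'qpos': [-0.5769, 0.1874, -1.216, -0.2857, 0.4085, 2.4557], 'tcp_pos': [0.446, -0.0497, 0.0539], 'orientation': [-0.0297, 0.9503, 0.0975, 0.2942], 'wrist_force': [-0.8445, -0.3434, 1.2886], 'width': -0.0007}
```

View pics/w4c.png

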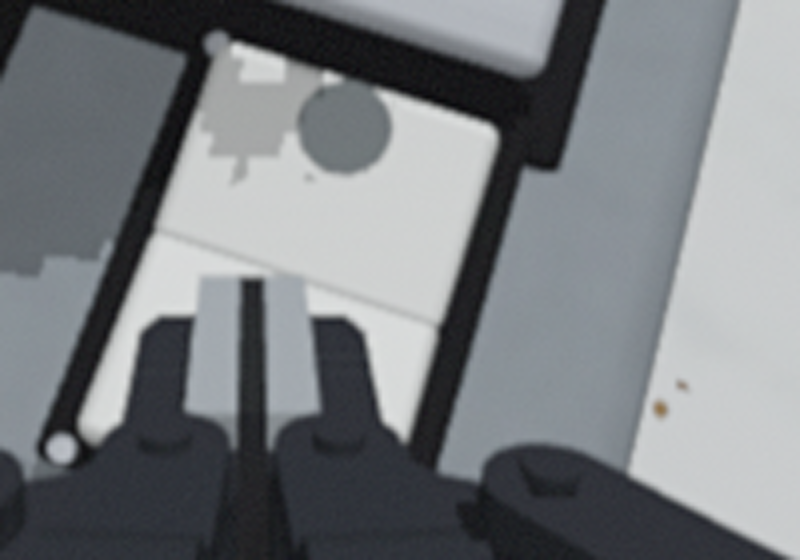

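The far half has tilted up, so the rocker is moving. I'll keep going until the end stop pushes back.

>>> step_arm --plan '[-0.6,0,0.8,0,0,0,0,0,0,0,0,0,0,0]'

```text
t: 5.67
tcp_pos: [0.4459, -0.0497, 0.0528]
orientation: [-0.03, 0.95, 0.097, 0.294]
wrist_force: [-1.4, -0.1, 2.1]
width: -0.001
```

>>> step_arm --plan '[-0.3,0,0.4,0,0,0,0,0,0,0,0,0,0,0]'

```text
t: 5.83
tcp_pos: [0.4459, -0.0496, 0.0524]
orientation: [-0.03, 0.95, 0.097, 0.294]
wrist_force: [-2.4, -0.1, 2.9]
width: 0.003
```

>>> step_arm --plan '[-0.3,0,0.4,0,0,0,0,0,0,0,0,0,0,0]'

```text
t: 6.0
tcp_pos: [0.446, -0.0496, 0.0521]
orientation: [-0.03, 0.95, 0.098, 0.294]
wrist_force: [-6.4, 0.7, 11.3]
width: -0.002
```

The force jumped to 11 N, so this is the end stop. I'll back off straight up and check.

>>> step_arm --plan '[0.6,0,-0.8,0,0,0,0,3,0,-4.5,0,0,0,0,6,0,-8.5,0,0,0,0,6,0,-8.5,0,0,0,0,6,0,-8.5,0,0,0,0,6,0,-8.5,0,0,0,0,0,0,0,0,0,0,0]'

```text
t: 6.58
tcp_pos: [0.4476, -0.0502, 0.1017]
orientation: [-0.029, 0.95, 0.098, 0.295]
wrist_force: [0.7, -1.1, 0.2]
width: 0.0
```

```bash
python3 snap.py 5 wrist
python3 - <<'E'
from h import *
c=load("wrist5"); crop(c,80,120,400,320,2.5,"pics/w5c.png")
from plan import *
go([.466,.109,.09],.2,.6,16)
E
```

```text
{'t': 6.6333, 'qpos': [-0.5755, 0.0282, -1.1455, -0.0595, 0.4078, 2.4571], 'tcp_pos': [0.4474, -0.0502, 0.101], 'orientation': [-0.0288, 0.95, 0.0977, 0.2953], 'wrist_force': [-0.8945, 0.3683, 0.1994], 'width': 0.0012}
[2.2, -9.5, 2.3, 0.0, -0.0, 0.0, 0.0, 2.3, -9.5, 2.4, 0.0, -0.0, 0.001, 0.0, 2.2, -9.5, 2.3, 0.0, -0.0, -0.0, 0.0, 2.2, -9.5, 2.3, 0.0, -0.001, 0.0, 0.0, 2.2, -9.5, 2.3, 0.0, 0.0, 0.001, 0.0, 2.2, -9.5, 2.4, 0.0, 0.0, -0.0, 0.0, 2.2, -9.6, 2.3, 0.0, -0.0, 0.0, 0.0, 2.3, -9.5, 2.3, 0.0, -0.0, 0.001, 0.0]
[2.2, -9.5, 2.4, 0.0, -0.0, -0.0, 0.0, 2.2, -9.5, 2.3, 0.0, -0.001, 0.0, 0.0, 2.2, -9.5, 2.3, 0.0, 0.0, 0.0, 0.0, 2.2, -9.5, 2.3, 0.0, 0.0, 0.001, 0.0, 2.2, -9.5, 2.4, 0.0, 0.0, 0.0, 0.0, 2.2, -9.6, 2.3, 0.0, -0.0, 0.0, 0.0, 2.2, -9.5, 2.3, 0.0, -0.0, 0.001, 0.0, 2.1, -9.5, 2.3, 0.0, -0.0, 0.0, 0.0]
end [0.4659 0.109  0.09  ]
```

View pics/w5c.png

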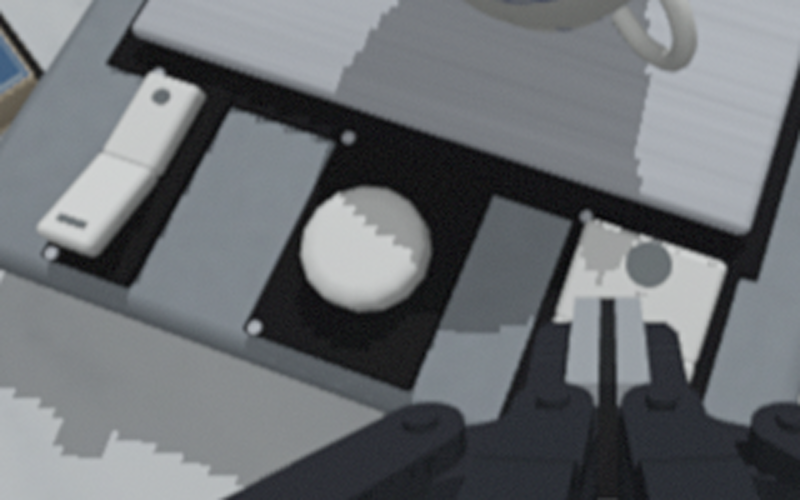

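The retreat is clean. I'll move to above the narrow rocker.

>>> step_arm --plan '[2.2,-9.5,2.3,0,0,0,0,2.2,-9.5,2.3,0,0,0,0,2.2,-9.5,2.3,0,0,0,0,2.2,-9.5,2.3,0,0,0,0,2.2,-9.5,2.3,0,0,0,0,2.2,-9.5,2.3,0,0,0,0,2.2,-9.5,2.3,0,0,0,0,2.2,-9.5,2.3,0,0,0,0]'

```text
t: 7.3
tcp_pos: [0.4551, 0.0304, 0.0938]
orientation: [-0.03, 0.95, 0.097, 0.294]
wrist_force: [0.4, -0.5, 0.3]
width: -0.005
```

>>> step_arm --plan '[2.2,-9.5,2.3,0,0,0,0,2.2,-9.5,2.3,0,0,0,0,2.2,-9.5,2.3,0,0,0,0,2.2,-9.5,2.3,0,0,0,0,2.2,-9.5,2.3,0,0,0,0,2.2,-9.5,2.3,0,0,0,0,2.2,-9.5,2.3,0,0,0,0,2.2,-9.5,2.3,0,0,0,0]'

```text
t: 7.97
tcp_pos: [0.4641, 0.1098, 0.0885]
orientation: [-0.03, 0.95, 0.097, 0.294]
wrist_force: [-0.3, -0.1, 0.1]
width: 0.004
```

>>> step_arm --plan '[0,0,0,0,0,0,0,0,0,0,0,0,0,0]'

```text
t: 8.13
tcp_pos: [0.4639, 0.1097, 0.0886]
orientation: [-0.03, 0.95, 0.098, 0.294]
wrist_force: [0.5, -0.2, -0.3]
width: 0.001
```

```bash
python3 snap.py 6 wrist scene
python3 - <<'E'
from h import *
c=load("wrist6"); crop(c,200,120,520,320,2.5,"pics/w6c.png")
crop(load("scene6"),245,215,385,310,5,"pics/s6c.png")
from plan import *
go([.466,.109,.075],.2,.6,2)
from cell import ctrl
s=ctrl.state(); r=rq(s["orientation"]); p=np.array(s["tcp_pos"]); print("edge",np.round(p+r.apply([-.011,0,0]),4),"down",r.inv().apply([0,0,-1]).round(3))
E
```

```text
{'t': 8.2333, 'qpos': [-0.0022, 0.0903, -1.1772, -0.2865, 0.1151, 2.9699], 'tcp_pos': [0.4641, 0.1091, 0.0889], 'orientation': [-0.0296, 0.9504, 0.0975, 0.2939], 'wrist_force': [-0.2538, -0.5719, 1.5077], 'width': -0.0034}
[-3.2, 0.2, 6.2, -0.001, 0.0, 0.002, 0.0, -3.1, 0.2, 6.3, -0.001, 0.0, 0.002, 0.0]
end [0.466 0.109 0.075]
edge [0.4552 0.1072 0.0827] down [-0.564 -0.001  0.826]
```

View pics/w6c.png

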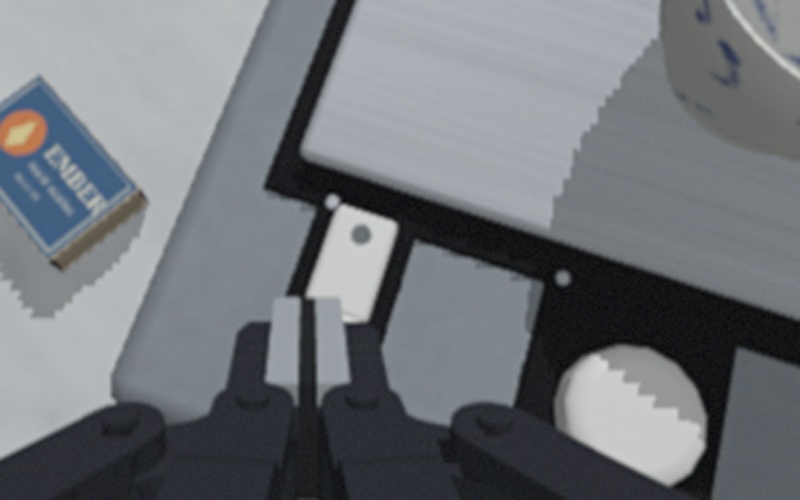

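View pics/s6c.png

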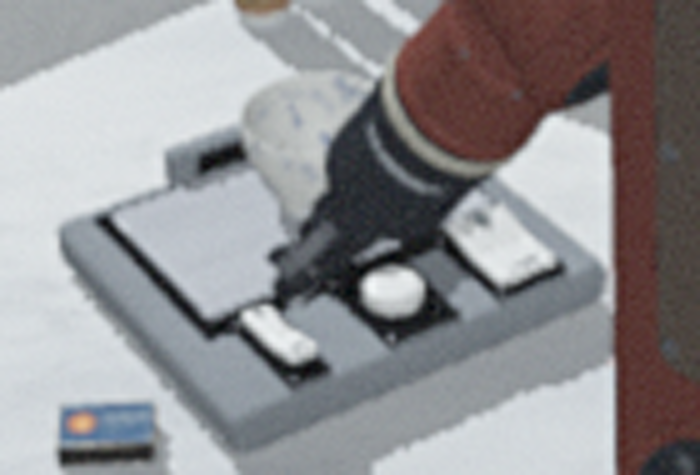

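In the wide-angle view the wide rocker's far half is clearly raised, so it is on. The tips are now over the narrow rocker: near edge (0.455,0.107), spot (0.457,0.107). I'll descend.

>>> step_arm --plan '[-2,0,3.5,0,0,0,0,-2,0,3.5,0,0,0,0,-2,0,3.5,0,0,0,0,-2,0,3.5,0,0,0,0,-2,0,3.5,0,0,0,0,-2,0,3.5,0,0,0,0,0,0,0,0,0,0,0]'

```text
t: 8.82
tcp_pos: [0.466, 0.1097, 0.0643]
orientation: [-0.03, 0.95, 0.097, 0.294]
wrist_force: [-0.4, -0.2, 0.8]
width: -0.004
```

```bash
python3 snap.py 7 wrist
python3 - <<'E'
from h import *
c=load("wrist7"); crop(c,240,170,440,310,4,"pics/w7c.png")
from plan import *
from cell import ctrl
s=ctrl.state(); r=rq(s["orientation"]); p=np.array(s["tcp_pos"]); print("edge",np.round(p+r.apply([-.011,0,0]),4))
E
```

```text
{'t': 8.8667, 'qpos': [-0.0001, 0.1798, -1.2074, -0.4059, 0.1141, 2.9718], 'tcp_pos': [0.466, 0.1097, 0.0645], 'orientation': [-0.0297, 0.9505, 0.0974, 0.2936], 'wrist_force': [0.6095, 0.0192, 0.4085], 'width': -0.0015}
edge [0.4571 0.1079 0.0583]
```

View pics/w7c.png

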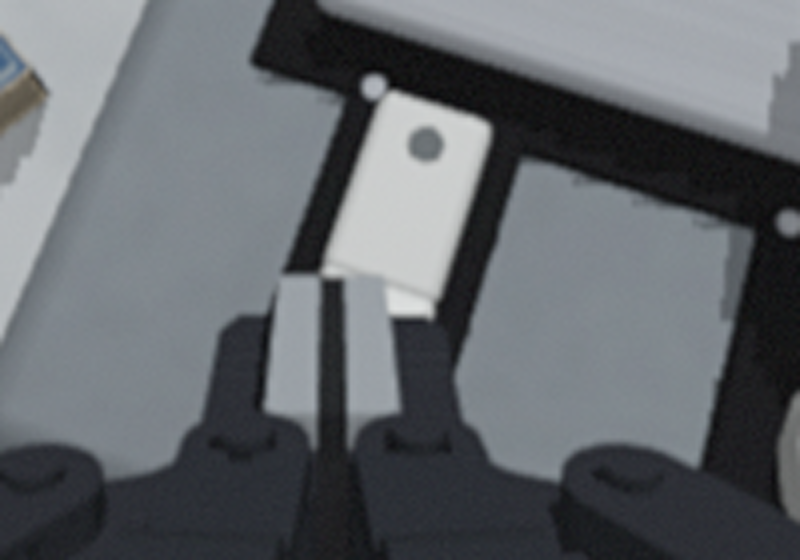

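The extrapolated rocker axis passes through about (333,410), directly below the tips at x≈332, so I'm aligned. I'll continue gently.

>>> step_arm --plan '[-1.1,0,1.6,0,0,0,0,-1.1,0,1.6,0,0,0,0,-0.6,0,0.8,0,0,0,0,-0.6,0,0.8,0,0,0,0,-0.6,0,0.8,0,0,0,0,-0.6,0,0.8,0,0,0,0,0,0,0,0,0,0,0]'

```text
t: 9.45
tcp_pos: [0.4663, 0.1097, 0.0574]
orientation: [-0.03, 0.95, 0.097, 0.294]
wrist_force: [-1.1, 0.4, 1.3]
width: -0.001
```

>>> step_arm --plan '[-0.6,0,0.8,0,0,0,0,-0.6,0,0.8,0,0,0,0,0,0,0,0,0,0,0]'

```text
t: 9.7
tcp_pos: [0.4662, 0.1097, 0.0554]
orientation: [-0.03, 0.95, 0.098, 0.294]
wrist_force: [0.4, 0.9, 1.8]
width: 0.003
```

>>> step_arm --plan '[-0.6,0,0.8,0,0,0,0,0,0,0,0,0,0,0]'

```text
t: 9.87
tcp_pos: [0.466, 0.1097, 0.0543]
orientation: [-0.03, 0.95, 0.098, 0.294]
wrist_force: [-0.1, 0.2, 2.2]
width: -0.002
```

```bash
python3 snap.py 8 wrist
python3 - <<'E'
from h import *
c=load("wrist8"); crop(c,240,170,440,310,4,"pics/w8c.png")
E
```

```text
{'t': 9.9167, 'qpos': [-0.0003, 0.2196, -1.2222, -0.4617, 0.1143, 2.9716], 'tcp_pos': [0.4661, 0.1097, 0.0543], 'orientation': [-0.0297, 0.9503, 0.0975, 0.2942], 'wrist_force': [-0.59, 0.8942, 0.939], 'width': -0.0023}
```

View pics/w8c.png

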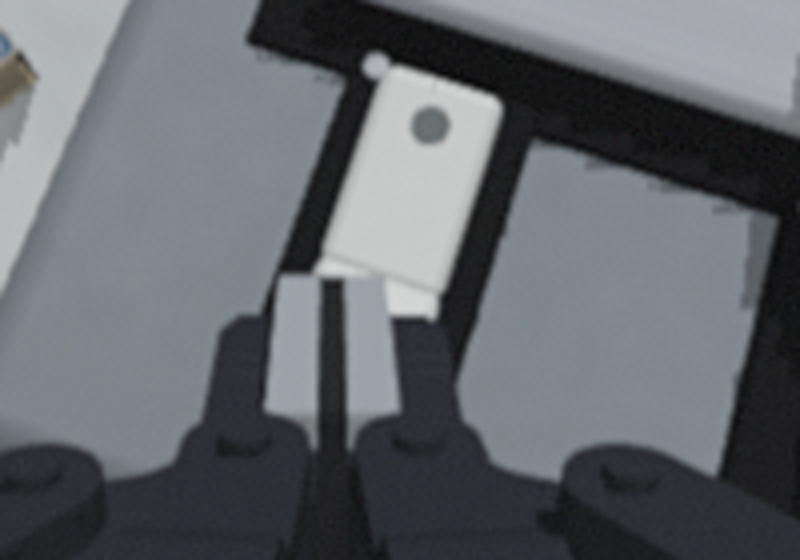

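The far half is rising. I'll continue to the stop.

>>> step_arm --plan '[-0.6,0,0.8,0,0,0,0,0,0,0,0,0,0,0]'

```text
t: 10.08
tcp_pos: [0.466, 0.1097, 0.0533]
orientation: [-0.03, 0.95, 0.097, 0.294]
wrist_force: [-0.8, 0.6, 2.1]
width: -0.003
```

>>> step_arm --plan '[-0.3,0,0.4,0,0,0,0,0,0,0,0,0,0,0]'

```text
t: 10.25
tcp_pos: [0.4659, 0.1097, 0.0527]
orientation: [-0.03, 0.95, 0.097, 0.294]
wrist_force: [-1.7, 0.9, 2.3]
width: 0.001
```

>>> step_arm --plan '[-0.2,0,0.3,0,0,0,0,0,0,0,0,0,0,0]'

```text
t: 10.42
tcp_pos: [0.4659, 0.1097, 0.0524]
orientation: [-0.03, 0.95, 0.097, 0.294]
wrist_force: [-2.2, -0.0, 3.1]
width: 0.002
```

>>> step_arm --plan '[-0.2,0,0.3,0,0,0,0,0,0,0,0,0,0,0]'

```text
t: 10.58
tcp_pos: [0.466, 0.1097, 0.0522]
orientation: [-0.03, 0.95, 0.097, 0.294]
wrist_force: [-5.2, 0.1, 7.0]
width: -0.001
```

>>> step_arm --plan '[-0.1,0,0.1,0,0,0,0,0,0,0,0,0,0,0]'

```text
t: 10.75
tcp_pos: [0.466, 0.1097, 0.0522]
orientation: [-0.03, 0.95, 0.097, 0.294]
wrist_force: [-5.4, 1.1, 8.8]
width: 0.001
```

The end stop is reached at about 9 N. I'll back off up and move above the key.

>>> step_arm --plan '[0.6,0,-0.8,0,0,0,0,3,0,-4.5,0,0,0,0,6,0,-8.5,0,0,0,0,6,0,-8.5,0,0,0,0,6,0,-8.5,0,0,0,0,6,0,-8.5,0,0,0,0,0,0,0,0,0,0,0]'

```text
t: 11.33
tcp_pos: [0.468, 0.1097, 0.102]
orientation: [-0.029, 0.95, 0.097, 0.296]
wrist_force: [0.9, 0.5, -0.6]
width: -0.0
```

```bash

python3 - <<'E'
from plan import *
go([.476,.0273,.085],.2,.6,8)
E
```

```text
[-2.1, 10.3, 1.1, -0.0, -0.0, 0.001, 0.0, -2.1, 10.3, 1.2, -0.0, -0.001, 0.0, 0.0, -2.2, 10.3, 1.1, -0.0, -0.0, 0.001, 0.0, -2.1, 10.3, 1.2, -0.0, -0.001, 0.0, 0.0, -2.1, 10.3, 1.1, -0.0, -0.0, 0.001, 0.0, -2.1, 10.3, 1.2, -0.001, -0.001, 0.0, 0.0, -2.1, 10.2, 1.1, 0.0, -0.0, 0.001, 0.0, -2.1, 10.3, 1.2, 0.0, -0.001, 0.0, 0.0]
end [0.476  0.0273 0.085 ]
```

>>> step_arm --plan '[-2.1,10.3,1.2,0,0,0,0,-2.1,10.3,1.2,0,0,0,0,-2.1,10.3,1.2,0,0,0,0,-2.1,10.3,1.2,0,0,0,0,-2.1,10.3,1.2,0,0,0,0,-2.1,10.3,1.2,0,0,0,0,-2.1,10.3,1.2,0,0,0,0,-2.1,10.3,1.2,0,0,0,0]'

```text
t: 12.0
tcp_pos: [0.4749, 0.0268, 0.082]
orientation: [-0.03, 0.95, 0.097, 0.294]
wrist_force: [0.8, 1.7, 0.3]
width: 0.004
```

>>> step_arm --plan '[0,0,0,0,0,0,0,0,0,0,0,0,0,0]'

```text
t: 12.17
tcp_pos: [0.4748, 0.027, 0.0821]
orientation: [-0.03, 0.95, 0.097, 0.294]
wrist_force: [-0.1, 0.4, -0.6]
width: 0.004
```

```bash
python3 snap.py 9 wrist scene
python3 - <<'E'
from h import *
c=load("wrist9"); crop(c,160,100,480,300,2.5,"pics/w9c.png")
crop(load("scene9"),245,215,385,310,5,"pics/s9c.png")
from plan import *
from cell import ctrl
s=ctrl.state(); r=rq(s["orientation"]); p=np.array(s["tcp_pos"]); print("edge",np.round(p+r.apply([-.011,0,0]),4),"down",r.inv().apply([0,0,-1]).round(3))
E
```

```text
{'t': 12.2667, 'qpos': [-0.2802, 0.1127, -1.1693, -0.2558, 0.2655, 2.7317], 'tcp_pos': [0.4747, 0.0277, 0.0824], 'orientation': [-0.0298, 0.9504, 0.0974, 0.294], 'wrist_force': [-0.209, -0.3049, -0.2918], 'width': -0.0007}
edge [0.4658 0.0259 0.0762] down [-0.565 -0.001  0.825]
```

View pics/w9c.png

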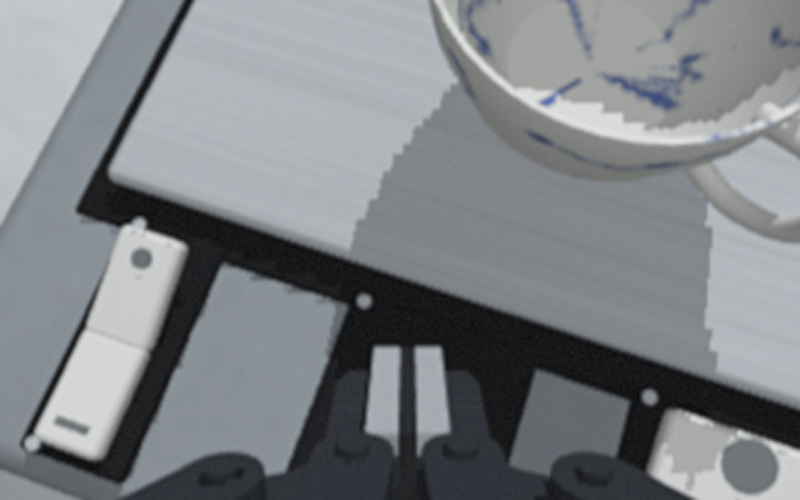

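View pics/s9c.png

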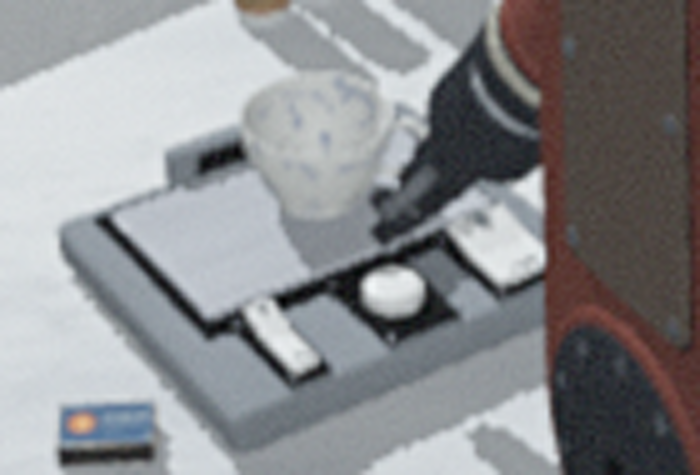

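```bash

python3 - <<'E'
from h import *
c=load("wrist9")
for u,v in((95,370),(75,425),(120,300),(155,265),(690,440),(720,480)):
    x,y=int(160+u/2.5),int(100+v/2.5); q=[px(c,x+i,y+j)[2] for i in(-1,0,1) for j in(-1,0,1)]; print(u,v,np.round(px(c,x,y),4),round(float(np.median(q)),4))
E
```

```text
95 370 [0.4689 0.1071 0.048 ] 0.0478
75 425 [0.4548 0.1071 0.0488] 0.049
120 300 [0.4875 0.1057 0.0504] 0.0508
155 265 [0.4978 0.0985 0.0532] 0.0532
690 440 [ 0.4815 -0.0422  0.0527] 0.054
720 480 [ 0.4737 -0.0504  0.0517] 0.0519
```

>>> step_arm --plan '[-2.2,0,3.4,0,0,0,0,-2.2,0,3.4,0,0,0,0,-2.2,0,3.4,0,0,0,0,-2.2,0,3.4,0,0,0,0,-2.2,0,3.4,0,0,0,0,0,0,0,0,0,0,0]'

```text
t: 12.77
tcp_pos: [0.475, 0.0277, 0.0614]
orientation: [-0.03, 0.95, 0.097, 0.294]
wrist_force: [0.3, 0.1, -0.6]
width: 0.001
```

The depth confirms both rockers are on: the near faces are level at about 48 mm and the far halves are raised to 52–54 mm. Now the key, in small steps.

>>> step_arm --plan '[-0.6,0,0.8,0,0,0,0,-0.6,0,0.8,0,0,0,0,-0.6,0,0.8,0,0,0,0,-0.6,0,0.8,0,0,0,0,-0.6,0,0.8,0,0,0,0,-0.6,0,0.8,0,0,0,0,0,0,0,0,0,0,0]'

```text
t: 13.35
tcp_pos: [0.4754, 0.0274, 0.0565]
orientation: [-0.03, 0.95, 0.097, 0.294]
wrist_force: [0.6, 0.2, 0.2]
width: -0.001
```

>>> step_arm --plan '[-0.6,0,0.8,0,0,0,0,-0.6,0,0.8,0,0,0,0,0,0,0,0,0,0,0]'

```text
t: 13.6
tcp_pos: [0.4754, 0.0274, 0.0545]
orientation: [-0.03, 0.95, 0.097, 0.294]
wrist_force: [0.5, 0.2, 2.3]
width: -0.002
```

>>> step_arm --plan '[-0.6,0,0.8,0,0,0,0,0,0,0,0,0,0,0]'

```text
t: 13.77
tcp_pos: [0.4754, 0.0274, 0.0536]
orientation: [-0.03, 0.95, 0.098, 0.295]
wrist_force: [-0.0, 0.6, 3.5]
width: -0.001
```

>>> step_arm --plan '[-0.6,0,0.8,0,0,0,0,-0.6,0,0.8,0,0,0,0,0,0,0,0,0,0,0,0,0,0,0,0,0,0]'

```text
t: 14.1
tcp_pos: [0.4754, 0.0274, 0.0517]
orientation: [-0.03, 0.95, 0.098, 0.295]
wrist_force: [-1.8, -0.4, 6.1]
width: -0.003
```

>>> step_arm --plan '[-0.3,0,0.4,0,0,0,0,0,0,0,0,0,0,0,0,0,0,0,0,0,0]'

```text
t: 14.35
tcp_pos: [0.4754, 0.0274, 0.0512]
orientation: [-0.03, 0.95, 0.098, 0.295]
wrist_force: [-1.2, -0.1, 5.8]
width: 0.007
```

The force of 6 N corresponds to about 5 mm of travel, well past half. I'll release, rise and check.

>>> step_arm --plan '[0.6,0,-0.8,0,0,0,0,3,0,-4.5,0,0,0,0,6,0,-8.5,0,0,0,0,6,0,-8.5,0,0,0,0,6,0,-8.5,0,0,0,0,6,0,-8.5,0,0,0,0,0,0,-20,0,0,0,0,0,0,-20,0,0,0,0]'

```text
t: 15.02
tcp_pos: [0.4525, 0.0232, 0.1318]
orientation: [-0.03, 0.951, 0.098, 0.293]
wrist_force: [0.1, -0.3, -0.6]
width: -0.005
```

>>> step_arm --plan '[-10,0,-25,0,0,0,0,-10,0,-25,0,0,0,0,-10,0,-25,0,0,0,0,0,0,0,0,0,0,0,0,0,0,0,0,0,0]'

```text
t: 15.43
tcp_pos: [0.388, 0.0085, 0.1779]
orientation: [-0.028, 0.95, 0.097, 0.296]
wrist_force: [-0.1, -1.1, 0.1]
width: -0.001
```

```bash
python3 snap.py 10 wrist scene
python3 - <<'E'
from h import *
crop(load("scene10"),245,215,385,310,5,"pics/s10c.png")
E
```

```text
{'t': 15.5333, 'qpos': [-0.4848, -0.3523, -1.127, 0.3087, 0.3664, 2.5449], 'tcp_pos': [0.3881, 0.0091, 0.1768], 'orientation': [-0.0294, 0.9503, 0.0972, 0.2944], 'wrist_force': [-0.4733, -0.0993, 0.0437], 'width': 0.0036}
```

View pics/wrist10.png

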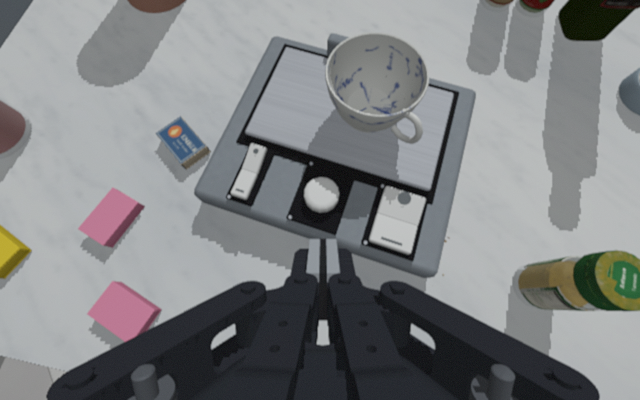

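View pics/s10c.png

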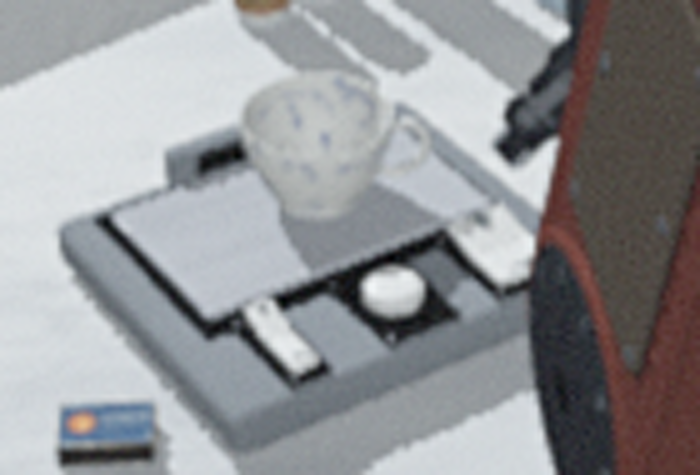

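```bash

python3 - <<'E'
from h import *
c=load("wrist10")
def z(n,x,y):
    q=[px(c,x+i,y+j)[2] for i in(-1,0,1) for j in(-1,0,1)]; print(n,np.round(px(c,x,y)[:2],4),round(float(np.median(q)),4))
z("key",321,193);z("wide near",390,232);z("wide far",400,200);z("nar near",243,186);z("nar far",256,156)
E
```

```text
key [0.4669 0.0258] 0.0525
wide near [ 0.4425 -0.0481] 0.0485
wide far [ 0.4751 -0.0525] 0.0537
nar near [0.4601 0.1063] 0.048
nar far [0.494 0.101] 0.0524
```

The final depth check gives the key top at 52.5 mm (sprung back) and both near faces level at 48.0–48.5 mm. The cup, jar and matchbox haven't visibly moved, so I'll hand in.

```bash
python3 -c "
from cell import ctrl
print(ctrl.close_job())"
```

```text
the job is handed in; nothing more can be done
None
```

I did the three presses in order and handed the job in at about 15.5 s of the 48 s allowed; the hand-in reported no verdict. With the shut, leaned fingertips I pushed the wide rocker to its end stop (about 11 N up) and the narrow rocker to its stop (about 9 N). I then pressed the round key about 5 mm in (about 6 N) and released it.

- **Last checks (wrist depth):** the near faces are level at 48.5 mm (wide) and 48.0 mm (narrow), so both rockers are on. The key top is back at 52.5 mm. The cup, jar and matchbox look unmoved, but I compared them only by eye. The arm had withdrawn clear of everything.
- **Disagreements:**
  - The first fixes from the top and scene cameras differed by about 8–10 mm, so I used the wrist camera, where the controls came out 79.8 and 80.2 mm apart (80 mm given).
  - Contact heights read about 2 mm lower than expected at both rockers.

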